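# Hang the slide carrier on the draining rail

### The arm

A 7-joint arm with a two-finger parallel gripper is mounted at the origin on a cart in front of the work surface, level with it; the furniture and walls round the work are solid. World frame = base frame: x ahead of the robot, y to its left, z up, the work surface at z = 0. Lengths are in m, angles in rad, forces in N, time in s.
With the tool pointing down it reaches from about 0.4 to 0.85 m from the base axis. Payload 4.5 kg.
Tool frame: the origin (TCP) lies midway between the tips of the shut fingers; the grasp point (between the pads) lies 19 mm behind it; z points along the fingers, y is the line along which they close (so a half turn about z gives the same grasp; the last joint's range is limited). The gripper opens to 88 mm and grips with 3 to 60 N. Pads are 18 mm wide; open, the fingers measure 123 mm over their backs; the gripper's body (75 mm by 187 mm) begins 45 mm behind the grasp point.
Start: joints at [-1.266, 0.689, -0.195, 1.565, 0.157, 0.902, -0.215], TCP at [0.167, 0.602, 0.239] pointing down, gripper open.
Joint ranges: [-3.01, 3.01], [-0.46, 2.08], [-1.47, 1.51], [0.13, 2.56], [-1, 4.14], [0.04, 2.09], [-2.66, 2.66]. Speed limits (rad/s): [2.57, 2.57, 3.14, 3.14, 3.14, 3.14, 3.14].

### API

Orientations are given as a unit quaternion [x, y, z, w].
In Python, from plant import r, eyes, finish_job gives the robot as it stands. The module is installed in compiled form; this text tells all that it offers.
- The arm moves only by the tool move_arm, never from a script. Its argument "motion" is a list of rows, each a list of 7 numbers: the shift along the tool's x, y, z in mm, then the turn, a rotation vector about the tool's x, y, z in degrees, then the closure, from 0 (fully open) to 1 (shut). A call has 1 to 5 rows; each row is the pose to reach, as a shift and turn from the pose commanded when the call began, along the tool's axes at that moment; what a row does not reach only later rows make up. A row lasts 1/8 s, in which the tool goes at most 62.5 mm and 10.7 degrees, less where a joint would pass 70% of its speed; a pose out of reach is approached as far as the arm can. A call with a gripper value outside its range is refused whole. The fingers move at their own pace and stop on an object; "newtons" is the grip in N (left out, the last holds). Time passes only in rows, so rows that repeat a pose let the fingers close. It gives the time, the measured TCP pose, the force, the opening and the grip force at its end, in the units of the state.
- r.get_state(): the state, without advancing time (a new reading comes with each control period).
- eyes.snapshot(name): name is "side" or "top"; returns a dict with "frame" (480x640x3 uint8, red, green, blue), "z_map" (480x640 float32, m along the optical axis (not along the pixel's ray), 0 where there is no reading), "intrinsics" (3x3 intrinsics, pixels), "world_to_cam" (4x4, takes a point from world to camera coordinates). Camera axes: x right, y down, z forward; pixel columns grow to the right and rows downward; lengths in m; the calibration is good to about 2 mm. A picture is of the moment at which its call begins.
- finish_job(): hands the job in; it is judged then, once.
The state is a dict: "clock": time; "q": joint angles; "qd": joint speeds; "joint_torque": joint torques, N m; "tool_pos": TCP position; "eef_rot": TCP orientation; "contact_force": force on the tool from outside, world axes, zero at the start; "moment": the same for the moment, N m; "opening": opening from 0.0 (shut) to 1.0 (fully open); "finger_force": force on a finger pad.
Only numpy, scipy, OpenCV 4.12 (cv2) and the standard library are available. Lean on these libraries where they do the work, as an engineer would, in place of code of your own. Each camera call takes 0.05 s, during which the arm holds its last target. There are 200 camera calls.

### The job

The blood-film slides are ready to drain. Lift the slide carrier out of its staining dish by its grey grip, hang it by both hooks on the rail of the steel draining station at the open end that the guard bar leaves free, then slide it along the rail under the guard bar until it hangs centred over the drip dish, and let go so that it hangs still. The bottle shelf overhangs the rail, so come in at a slant from the front; the slides are glass, so do not tip the carrier over or ram it into the station, and do not shift the dishes or the bottles on the shelf.

Things in the scene. Friction and masses are not known exactly. Their poses are not given: they have to be found in the camera images.
- carrier: Steel slide carrier to hang, 0.2 to 0.35 kg, 129 mm high, loose, upright in bath_dish. Origin: level with the basket's underside, below hook_seat. Basket of five glass slides: x -14 to +24, y +-44, z 0 to 32 mm. A flat yoke (x = -10.5 mm, 66 mm wide) rises from the basket's front to two hooks at y = +-27 mm. Its x axis points away from the grip, y runs along the row of hooks. It hangs plumb.
- hook_seat (a point): Carrier point (0, 0, 118) mm between the hooks, on the rail's axis when hung; axes as carrier. Hooks: 11 mm wide inverted Vs, legs 3 mm thick at x = -10.5 (front, the yoke) and +10.5 mm, 18 mm clear between, mouth down; the free tips end 12 mm below this point and flare back to x = +15 mm; tops 11 mm above it. To pass over the rail it must be 18 mm or more above the rail's axis.
- carrier_grip (a point): Centre of the carrier's grey plastic grip, (-44, 0, 78) mm in its frame: an upright fin 10 mm thick (y), 36 mm long (x), 28 mm high, in front of the yoke. Pinch it across its thickness, the tool leaning 25 to 40 degrees back to the robot (fingers pointing down and to the carrier's +x).
- station: Draining station, fixed steel frame. Origin on the worktop under the rail's middle, x away from the robot, y along the rail. Drip trough 124 x 404 x 16 mm (front at x = -58, floor 3 mm high); upright flat bars at the ends (inner faces y = +-195, x -13 to +33); bottle shelf on top: underside z = 261, front edge x = -30, lip up to z = 275 mm. Under it only a leaning gripper has room.
- rail_mid (a point): Middle of the rail on its axis, (0, 0, 181) mm in the station's frame, same axes. Rail: round, 10 mm, along y from -195 to +195 mm. A flat guard bar (x +-9 mm) lies above it from y = -195 to +66 mm, its underside 17 mm above the rail's axis: hung hooks have 6 mm to rise there, too little to go on or off.
- open_end (a point): Middle of the open stretch of the rail, on its axis, (0, 130, 181) mm in the station's frame: the place to hook on. The rail is free from above from y = +66 to +195 mm, its left end as seen from the robot.
- drip_dish: White plastic staining dish, open box 66 (x) x 110 (y) x 42 mm high, walls and floor 4 mm, end lugs out to y = +-66 mm; 0.35 kg, loose. Origin: centre of its underside. It stands on the trough's floor under the guarded rail (station y 20 to -125 mm), long side along the rail: the carrier must end over its middle. Its rim is 18 mm below the hung basket.
- bath_dish: White plastic staining dish, open box 66 (x) x 110 (y) x 42 mm high, walls and floor 4 mm, end lugs out to y = +-66 mm; 0.35 kg, loose. Origin: centre of its underside. The carrier stands in it: carrier origin 4 mm above and about 5 mm in front (-x) of this origin, about 7 mm play on each side.
- spare_dish: White plastic staining dish, open box 66 (x) x 110 (y) x 42 mm high, walls and floor 4 mm, end lugs out to y = +-66 mm; 0.35 kg, loose. Origin: centre of its underside. Empty; bath dish and spare dish change sides of the worktop from start to start.
- shelf_bottle_amber: Brown stain bottle, 33 x 33 x 77 mm, loose on the station's shelf; origin under its base.
- shelf_bottle_small: Small white dropper bottle, 27 x 27 x 53 mm, loose on the station's shelf; origin under its base.
- shelf_bottle_tall: Reagent bottle, 44 x 44 x 121 mm, loose on the station's shelf; origin under its base.
Things that resemble listed ones, but are neither listed nor needed, are in the scene too. Leave any black or green look-alike of the drip_dish alone. Leave any green look-alike of the carrier alone.

How it is judged:
On the way:
1. both hooks are over the rail at its open end (x of hook_seat in the frame of rail_mid between -0.008 and 0.008 m and z of hook_seat in the frame of rail_mid between -0.006 and 0.01 m and y of hook_seat in the frame of rail_mid between 0.06 and 0.19 m and angle between the y axis of carrier and the y axis of rail_mid, either way round below 0.2 rad), for 0.1 s.
At the end, for the whole second after the job is handed in: The carrier hangs on the rail by both hooks, seated (hook_seat within 4 mm of the rail's axis in the station's x and z), plumb and in line with the rail within 0.12 rad, its middle within 12 mm of the drip dish's middle along the rail, at rest and let go (x of hook_seat in the frame of rail_mid between -0.004 and 0.004 m and z of hook_seat in the frame of rail_mid between -0.004 and 0.004 m and y of hook_seat in the frame of drip_dish between -0.012 and 0.012 m and angle between the y axis of carrier and the y axis of rail_mid, either way round below 0.12 rad and angle between carrier's own z axis and vertical below 0.12 rad and linear speed of carrier below 0.02 m/s and contact force between carrier and station above 0.5 N); the robot touches nothing.
It fails at once if the carrier is tipped more than 60 degrees (angle between carrier's own z axis and vertical above 1.05 rad).
It fails at once if the carrier is rammed against the station with more than 40 N (contact force between carrier and station above 40 N).
It fails at once if the drip dish or the spare dish is shifted more than 20 mm, or the emptied bath dish more than 40 mm (distance of any of drip_dish, spare_dish from where it was at the start of the episode above 0.02 m or distance of bath_dish from where it was at the start of the episode above 0.04 m).
It fails at once if a bottle on the shelf is shifted more than 20 mm (distance of any of shelf_bottle_amber, shelf_bottle_small, shelf_bottle_tall from where it was at the start of the episode above 0.02 m).
It also fails if it takes over 48 s, if anything falls off the work surface, if the arm or the gripper's body presses on something with over 40 N, if the wrist force passes 120 N, or if a joint passes its speed limit or range.

## Working session

There is one attempt and no reset: what is moved stays moved. The work goes in short steps, Python scripts to look and compute and a tool call to move; the robot and the scene stay as the last step left them, time stands still between calls to the robot, and variables do not carry over. Pictures are saved under pics/ and viewed, at most 10 in all, crops included, and the job is handed in when it is done.

Besides the shell and the picture viewer there is one more tool, called after "Call:" as name(argument=value, ...) on one line, values as JSON. move_arm: Moves the arm, as the interface text tells. Its arguments: {"type":"object","properties":{"motion":{"type":"array","items":{"type":"array","items":{"type":"number"}}},"newtons":{"type":"number"}},"required":["motion"]}

```bash
mkdir -p pics; cat > h.py <<'E'
import numpy as np, cv2
from scipy.spatial.transform import Rotation as R
from plant import r, eyes, finish_job
def snap(n):
    s=eyes.snapshot(n); return s
def cloud(s):
    z=s["z_map"]; K=s["intrinsics"]; T=np.linalg.inv(s["world_to_cam"])
    v,u=np.mgrid[:480,:640]
    P=np.stack([(u-K[0,2])/K[0,0]*z,(v-K[1,2])/K[1,1]*z,z],-1)
    W=P@T[:3,:3].T+T[:3,3]; W[z==0]=np.nan
    return W
def save(s,n): cv2.imwrite("pics/"+n,s["frame"][:,:,::-1])
E
python3 - <<'E'
from h import *
for n in("top","side"):
    s=snap(n); save(s,n+"0.png"); np.savez(n+"0.npz",**s)
    T=np.linalg.inv(s["world_to_cam"]); print(n,T.round(3),s["intrinsics"])
st=r.get_state(); print(st["tool_pos"],st["eef_rot"],st["clock"],st["contact_force"])
E
```

```text
top [[ 0.004 -0.991  0.131  0.342]
 [-1.    -0.007 -0.021 -0.126]
 [ 0.022 -0.131 -0.991  1.657]
 [ 0.     0.     0.     1.   ]] [[567.79818676   0.         326.63189159]
 [  0.         567.79818676 232.84462068]
 [  0.           0.           1.        ]]
side [[-0.585 -0.656  0.477 -0.155]
 [-0.811  0.466 -0.354  0.397]
 [ 0.01  -0.594 -0.805  1.353]
 [ 0.     0.     0.     1.   ]] [[587.32021479   0.         316.20488843]
 [  0.         587.32021479 249.11598964]
 [  0.           0.           1.        ]]
[0.16710693 0.60165275 0.23797001] [ 1.34940789e-01  9.90853303e-01 -8.45797829e-04 -2.32878715e-05] 0.1 [0.15305678 0.42384384 0.19935933]
```

View pics/top0.png

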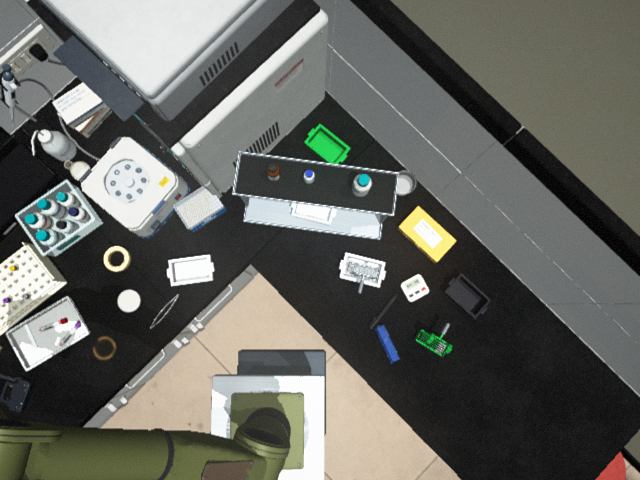

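View pics/side0.png

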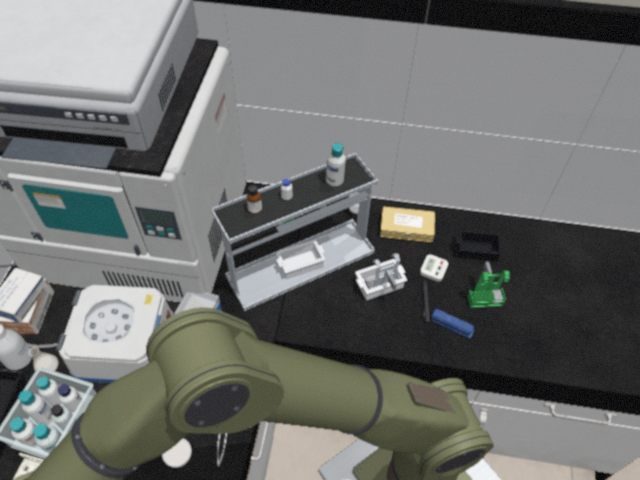

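The top view shows the station (235–395, 152–238) and the drip dish in its trough at (315,212). The bath dish with the carrier is at (362,270), its grip pointing to the robot at (362,288), and the spare dish is at (190,270). The side view shows the drip dish at (302,258) and the carrier at (382,277).

```bash
python3 - <<'E'
from h import *
T=dict(np.load("top0.npz")); S=dict(np.load("side0.npz"))
Wt,Ws=cloud(T),cloud(S)
def rect(P,name):
    c,(a,b),ang=cv2.minAreaRect((P[:,:2]*1000).astype(np.float32)); print(name,len(P),np.round(c,1),round(a,1),round(b,1),round(ang,2),"z",np.nanpercentile(P[:,2],[5,50,95]).round(4))
def sel(W,box,zl,zh):
    u0,v0,u1,v1=box; P=W[v0:v1,u0:u1].reshape(-1,3); return P[(P[:,2]>zl)&(P[:,2]<zh)]
def hsv(s): return cv2.cvtColor(s["frame"],cv2.COLOR_RGB2HSV)
rect(sel(Wt,(225,145,405,245),.25,.285),"shelf top")
rect(sel(Ws,(205,150,385,310),.25,.285),"shelf side")
rect(sel(Wt,(225,190,405,245),.002,.022),"trough top")
rect(sel(Ws,(205,215,385,310),.002,.022),"trough side")
rect(sel(Wt,(333,248,392,292),.034,.046),"bath rim top")
rect(sel(Ws,(350,245,412,305),.034,.046),"bath rim side")
rect(sel(Wt,(160,250,222,292),.034,.046),"spare rim top")
rect(sel(Ws,(270,235,332,285),.036,.055),"drip rim side")
rect(sel(Wt,(285,195,345,225),.036,.055),"drip rim top")
for n,W,b in(("t",Wt,(333,248,392,300)),("s",Ws,(350,245,412,305))):
    for zl,zh in((.06,.1),(.085,.1),(.1,.115),(.118,.14)):
        P=sel(W,b,zl,zh); 
        if len(P)>3: rect(P,f"carrier {n} {zl}")
for n,s in(("top",(333,250,393,300)),("side",(345,235,415,305))):
    D=T if n=="top" else S; u0,v0,u1,v1=s
    cv2.imwrite(f"pics/{n}c.png",cv2.resize(D["frame"][v0:v1,u0:u1,::-1],None,fx=7,fy=7,interpolation=cv2.INTER_CUBIC))
a=cv2.imread("pics/topc.png");b=cv2.imread("pics/sidec.png");h=max(a.shape[0],b.shape[0])
pad=lambda i:cv2.copyMakeBorder(i,0,h-i.shape[0],0,0,cv2.BORDER_CONSTANT)
i=np.hstack([pad(a),pad(b)]);print(i.shape);cv2.imwrite("pics/c0.png",cv2.resize(i,(800,int(h*800/i.shape[1]))))
E
```

```text
shelf top 6636 [ 662.8 -112.5] 436.3 132.4 82.59 z [0.2613 0.2666 0.2749]
shelf side 5719 [ 736.3 -133.2] 428.1 294.5 82.99 z [0.2626 0.2675 0.2767]
trough top 3120 [ 602.5 -124.7] 531.0 160.8 89.2 z [0.0023 0.0052 0.0143]
trough side 6022 [ 637.8 -138.1] 484.0 327.3 55.76 z [0.0023 0.0051 0.0173]
bath rim top 377 [ 452.  -261.8] 131.8 74.3 76.17 z [0.0352 0.0402 0.0451]
bath rim side 413 [ 447.4 -268.8] 133.1 77.6 74.67 z [0.0354 0.041  0.0452]
spare rim top 362 [448.9 225.8] 74.5 131.8 8.04 z [0.0359 0.0414 0.0454]
drip rim side 442 [ 625.9 -128.9] 131.2 79.6 76.32 z [0.0381 0.0445 0.05  ]
drip rim top 216 [ 610.8 -120. ] 131.6 49.5 83.31 z [0.038  0.0447 0.0498]
carrier t 0.06 87 [ 422.9 -250.3] 53.8 58.2 46.22 z [0.064  0.0895 0.0977]
carrier t 0.085 62 [ 421.9 -249.8] 50.4 55.5 49.58 z [0.0869 0.0913 0.0989]
carrier t 0.1 24 [ 426.7 -262.5] 56.5 63.5 76.38 z [0.1014 0.106  0.1127]
carrier t 0.118 65 [ 443.5 -263.9] 64.6 24.2 74.26 z [0.1197 0.1241 0.1309]
carrier s 0.06 218 [ 417.2 -272.4] 63.0 58.4 15.97 z [0.0628 0.0848 0.0979]
carrier s 0.085 108 [ 420.4 -257.8] 54.6 63.5 44.38 z [0.0862 0.092  0.0989]
carrier s 0.1 66 [ 438.8 -270.4] 65.8 26.4 74.81 z [0.1002 0.106  0.1129]
carrier s 0.118 66 [ 440.3 -269.8] 66.8 25.0 72.6 z [0.1204 0.1253 0.1322]
(490, 910, 3)
```

View pics/c0.png

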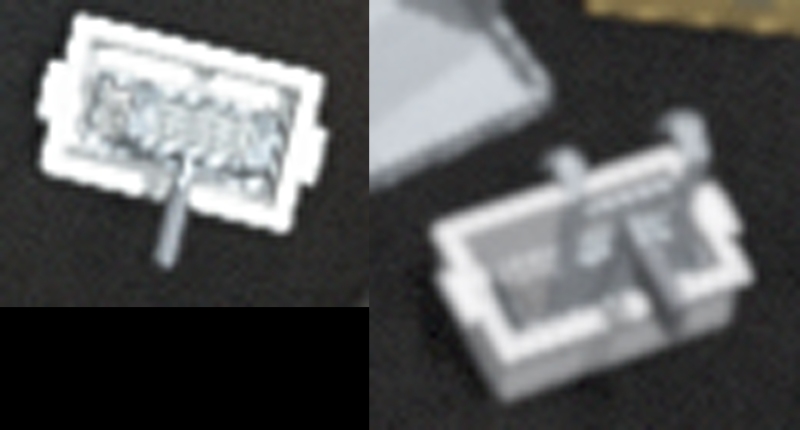

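The crop shows the grip fin pointing down-left from the yoke and the two hooks above the basket, with a yaw of about -15°. Next I'll refine the station and work out the first move.

```bash
cat >> h.py <<'E'
def pose(yaw,lean):  # deg; tool y along carrier y, fingers down and toward +x
    y,l=np.radians([yaw,lean]); x=np.array([np.cos(y),np.sin(y),0]); yy=np.array([-np.sin(y),np.cos(y),0])
    z=np.sin(l)*x-np.cos(l)*np.array([0,0,1.]); return R.from_matrix(np.stack([np.cross(yy,z),yy,z],1))
def go(p,Rt,p0=None,R0=None):
    s=r.get_state(); p0=np.array(s["tool_pos"]) if p0 is None else p0; R0=R.from_quat(s["eef_rot"]) if R0 is None else R0
    d=R0.inv().apply(np.array(p)-p0)*1000; w=(R0.inv()*Rt).as_rotvec(degrees=True); return np.r_[d,w].round(1)
E
python3 - <<'E'
from h import *
T=dict(np.load("top0.npz")); S=dict(np.load("side0.npz"))
yaw=np.radians(-7.2); c=np.array([.6269,-.108]); X=np.array([np.cos(yaw),np.sin(yaw)]);Y=np.array([-X[1],X[0]])
for n,s in(("top",T),("side",S)):
    W=cloud(s).reshape(-1,3); d=W[:,:2]-c; q=np.c_[d@X,d@Y,W[:,2]]*1000
    f=lambda m:q[m]
    x,y,z=q.T
    m=(z>265)&(z<282)&(abs(y)<190)&(x>-50)&(x<-15)
    print(n,"shelf lip x",np.percentile(x[m],[2,50,98]).round(1))
    for nm,a,b in(("yneg",-240,-170),("ypos",170,240)):
        m=(z>262)&(z<282)&(y>a)&(y<b)&(x>-25)&(x<80); print(" shelf",nm,np.percentile(y[m],[2,98]).round(1))
        m=(z>9)&(z<22)&(y>a)&(y<b)&(x>-75)&(x<-20); print(" trough",nm,m.sum(),np.percentile(y[m],[2,98]).round(1) if m.any() else '')
    for a in(-180,-90,0,90):
        m=(z>10)&(z<22)&(y>a)&(y<a+90)&(x>-75)&(x<-30); print(" trough front",a,np.percentile(x[m],[5,50]).round(1))
        m=(z>170)&(z<206)&(y>a)&(y<a+90)&(x>-25)&(x<25)
        if m.sum()>5: print(" rail/guard",a,m.sum(),np.percentile(x[m],[5,50,95]).round(1),np.percentile(z[m],[5,50,95]).round(1))
    m=(z>39)&(z<52)&(abs(x)<45)&(y>-200)&(y<60); print(" drip x",np.percentile(x[m],[1,99]).round(1),"y",np.percentile(y[m],[1,99]).round(1))
# grip
    cy=np.radians(-15); C=np.array([np.cos(cy),np.sin(cy)]);D=np.array([-C[1],C[0]]); e=(W[:,:2]-[.442,-.266]); g=np.c_[e@C,e@D,W[:,2]]*1000
    m=(g[:,2]>75)&(g[:,2]<102)&(g[:,0]<-20)&(g[:,0]>-75)&(abs(g[:,1])<20); print(" grip",m.sum(),np.percentile(g[m],[5,50,95],axis=0).round(1).tolist())
    m=(g[:,2]>115)&(g[:,2]<140)&(abs(g[:,0])<25)&(abs(g[:,1])<45); print(" hooks",m.sum(),np.percentile(g[m],[2,50,98],axis=0).round(1).tolist())
print(go([.45,.2,.3],pose(-15,30)))
E
```

```text
top shelf lip x [-29.3 -23.5 -15.5]
 shelf yneg [-217.1 -171. ]
 trough yneg 44 [-221.2 -171.8]
 shelf ypos [170.4 234.7]
 trough ypos 29 [171.6 217.9]
 trough front -180 [-56.8 -54.7]
 trough front -90 [-56.9 -54.9]
 trough front 0 [-56.7 -55.2]
 trough front 90 [-56.6 -54.9]
 drip x [-36.8  10.2] y [-78.2  51.1]
 grip 51 [[-57.4, -2.4, 82.5], [-41.7, 2.8, 90.6], [-26.0, 7.0, 95.0]]
 hooks 73 [[-9.8, -29.5, 116.8], [0.7, 24.3, 123.7], [13.5, 34.5, 131.0]]
side shelf lip x [-34.1 -29.4 -15.5]
 shelf yneg [-224.1 -171.7]
 trough yneg 66 [-225.  -171.5]
 shelf ypos [170.5 237.5]
 trough ypos 33 [170.5 237.8]
 trough front -180 [-61.6 -59.1]
 rail/guard -180 289 [-10.   -4.    6.3] [181.8 200.2 205.1]
 trough front -90 [-60.4 -56.4]
 rail/guard -90 304 [-10.   -3.4   6.3] [181.6 200.4 205. ]
 trough front 0 [-61.6 -58.2]
 rail/guard 0 232 [-8.5 -2.7  7.3] [179.8 189.1 204.1]
 trough front 90 [-61.1 -58.5]
 rail/guard 90 175 [-13.1  -3.3  14.4] [178.1 185.8 200.4]
 drip x [-39.5  42.2] y [-84.2  42.6]
 grip 84 [[-61.7, -8.2, 77.8], [-45.2, -2.7, 89.7], [-24.2, 1.0, 96.7]]
 hooks 76 [[-13.2, -36.8, 115.8], [-3.9, 16.7, 124.3], [10.4, 28.6, 132.5]]
[-3.800e+02 -3.115e+02 -6.140e+01 -2.000e-01 -3.000e+01 -5.000e-01]
```

```bash
python3 - <<'E'
from h import *
P=pose(-15,32); C=np.array([.966,-.259,0]); z=P.apply([0,0,1]); g=np.array([.3995,-.2546,.082])+.019*z
R0=R.from_quat(r.get_state()["eef_rot"]); p=np.array(r.get_state()["tool_pos"])
w=[np.array([.36,.34,.26]),np.array([.45,.06,.26]),g-.13*z,g-.06*z,g]
for t in w:
    print(t.round(3),go(t,P,p,R0)); p,R0=t,P
E
```

```text
[0.36 0.34 0.26] [-2.558e+02 -2.006e+02 -2.160e+01 -2.000e-01 -3.200e+01 -5.000e-01]
[0.45 0.06 0.26] [-135.2 -247.2   84.5    0.     0.     0. ]
[ 0.343 -0.239  0.176] [  66.6 -317.    57.3    0.     0.     0. ]
[ 0.379 -0.249  0.117] [-0.  0. 70.  0.  0.  0.]
[ 0.409 -0.257  0.066] [ 0.  0. 60.  0.  0.  0.]
```

Call:
move_arm(motion=[[-240,-190,-20,0,-32,0,0],[-240,-190,-20,0,-32,0,0],[-240,-190,-20,0,-32,0,0],[-240,-190,-20,0,-32,0,0],[-240,-190,-20,0,-32,0,0]])

```text
clock: 0.72
tool_pos: [0.3475, 0.3538, 0.2586]
eef_rot: [0.128, 0.953, -0.038, 0.273]
contact_force: [1.0, 0.0, -0.2]
opening: 1.0
finger_force: 0.0
```

Call:
move_arm(motion=[[-135,-250,85,0,0,0,0],[-135,-250,85,0,0,0,0],[-135,-250,85,0,0,0,0],[-135,-250,85,0,0,0,0],[-135,-250,85,0,0,0,0]])

```text
clock: 1.35
tool_pos: [0.4255, 0.1142, 0.2588]
eef_rot: [0.128, 0.952, -0.038, 0.274]
contact_force: [1.3, -0.2, -0.9]
opening: 0.995
finger_force: 0.0
```

Call:
move_arm(motion=[[0,0,0,0,0,0,0]])

```text
clock: 1.48
tool_pos: [0.4253, 0.1069, 0.2591]
eef_rot: [0.136, 0.951, -0.041, 0.273]
contact_force: [0.6, 0.0, -0.0]
opening: 1.002
finger_force: 0.0
```

```bash
python3 - <<'E'
from h import *
P=pose(-15,32); z=P.apply([0,0,1]); g=np.array([.3995,-.2546,.082])+.019*z
s=r.get_state();print(s["tool_pos"],s["eef_rot"],P.as_quat())
print(go(g-.13*z,P))
E
```

```text
[0.42534145 0.10688421 0.25913333] [ 0.13602815  0.95147006 -0.04120054  0.27295343] [ 0.12546983  0.95303797 -0.03597789  0.27327924]
[  29.5 -355.2   81.2   -0.9    0.    -1. ]
```

Call:
move_arm(motion=[[15,-180,40,-1,0,-1,0],[15,-180,40,-1,0,-1,0],[15,-180,40,-1,0,-1,0],[15,-180,40,-1,0,-1,0],[15,-180,40,-1,0,-1,0]])

```text
clock: 2.1
tool_pos: [0.4255, 0.0724, 0.1894]
eef_rot: [0.091, 0.964, -0.071, 0.241]
contact_force: [-1.2, -0.7, -1.3]
opening: 1.005
finger_force: 0.0
```

Call:
move_arm(motion=[[15,-175,40,0,0,0,0],[15,-175,40,0,0,0,0],[15,-175,40,0,0,0,0],[15,-175,40,0,0,0,0],[15,-175,40,0,0,0,0]])

```text
clock: 2.72
tool_pos: [0.4314, -0.1154, 0.1791]
eef_rot: [0.097, 0.968, -0.071, 0.221]
contact_force: [0.3, 1.2, 0.4]
opening: 0.998
finger_force: 0.0
```

```bash
python3 - <<'E'
from h import *
P=pose(-15,32); z=P.apply([0,0,1]); g=np.array([.3995,-.2546,.082])+.019*z
s=r.get_state();print(s["tool_pos"],s["eef_rot"],s["clock"])
print(go(g-.06*z,P))
a=[]
for n,b in(("top",(300,220,460,360)),("side",(320,200,480,340))):
    s=snap(n);np.savez(n+"1.npz",**s);u0,v0,u1,v1=b
    a.append(cv2.resize(s["frame"][v0:v1,u0:u1,::-1],(400,350)))
cv2.imwrite("pics/c1.png",np.hstack(a))
E
```

```text
[ 0.43137847 -0.11535383  0.17906848] [ 0.09658185  0.96783943 -0.07126069  0.2210898 ] 2.725
[  53.5 -135.4   57.8   -3.6   -5.5    4.7]
```

View pics/c1.png

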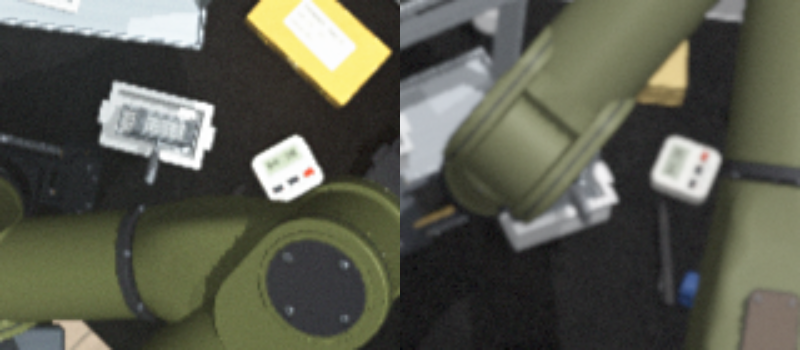

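The top crop shows the carrier untouched at (155,130), with the arm's elbow out on the right at (320,260). The hand is left of the carrier. I'll check the joint margins.

```bash
python3 - <<'E'
from h import *
s=r.get_state();print(np.round(s["q"],2),np.round(s["qd"],2))
P=R.from_quat(s["eef_rot"]);print(P.as_matrix().round(2))
E
```

```text
[ 0.77  0.95 -1.47  2.56  1.7   1.28 -0.47] [-0.06 -0.01 -0.02 -0.01  0.01  0.   -0.01]
[[-0.88  0.21  0.42]
 [ 0.15  0.97 -0.18]
 [-0.44 -0.09 -0.89]]
```

```bash
python3 - <<'E'
from h import *
print(go([.50,-.16,.28],pose(-15,5)))
E
```

```text
[-110.8  -42.1  -52.4   -4.4   21.6    4. ]
```

Call:
move_arm(motion=[[-55,-20,-40,-4,11,4,0],[-110,-40,-50,-4,22,4,0],[-110,-40,-50,-4,22,4,0],[-110,-40,-50,-4,22,4,0],[-110,-40,-50,-4,22,4,0]])

```text
clock: 3.45
tool_pos: [0.506, -0.1561, 0.281]
eef_rot: [0.132, 0.99, -0.007, 0.044]
contact_force: [-0.8, 0.3, 0.5]
opening: 1.0
finger_force: 0.0
```

```bash
python3 - <<'E'
from h import *
s=r.get_state();print(np.round(s["q"],2),s["clock"])
print(go([.56,-.10,.38],pose(-15,0)))
E
```

```text
[ 0.95  0.81 -1.39  1.85  0.93  1.2   0.57] 3.45
[-46.1  68.  -95.5  -0.2   5.1  -0.1]
```

```bash
cat > kin.py <<'E'
from h import *
import itertools
from scipy.optimize import least_squares
D=[([-1.266,.689,-.195,1.565,.157,.902,-.215],[.1671,.6017,.238],[.13494,.99085,-.00085,0]),
([.77,.95,-1.47,2.56,1.7,1.28,-.47],[.43138,-.11535,.17907],[.09658,.96784,-.07126,.22109])]
s=r.get_state(); D.append((list(s["q"]),list(s["tool_pos"]),list(s["eef_rot"])))
def fkR(q,s,k):
    Rs=[];A=R.identity()
    for i in range(7):
        A=A*R.from_euler('z' if i%2==0 else 'y',s[i]*q[i]+k[i]); Rs.append(A)
    return Rs
best=[]
for sg in itertools.product([1,-1],repeat=4):
  for sy in itertools.product([1,-1],repeat=3):
    s=[sg[0],sy[0],sg[1],sy[1],sg[2],sy[2],sg[3]]
    for k in itertools.product([0,np.pi/2,np.pi,-np.pi/2],[0,np.pi],[0,np.pi],[0,np.pi/2,np.pi,-np.pi/2]):
        kk=[k[0],0,k[1],0,k[2],0,k[3]]
        e=max((fkR(q,s,kk)[-1].inv()*R.from_quat(o)).magnitude() for q,p,o in D); best.append((e,s,kk))
best.sort(key=lambda b:b[0])
for b in best[:4]:
    print(round(b[0],3),b[1],np.round(b[2],2))
e,s,k=best[0]
# position: p = h*z + L . columns
A=[];B=[]
for q,p,o in D:
    Rs=fkR(q,s,k); c=[np.array([0,0,1.]),Rs[1].apply([0,0,1]),Rs[3].apply([0,0,1]),Rs[6].apply([0,0,1]),Rs[2].apply([1,0,0]),Rs[5].apply([1,0,0])]
    A.append(np.stack(c,1));B.append(p)
L,res,*_=np.linalg.lstsq(np.vstack(A),np.hstack(B),rcond=None);print(L.round(3),(np.vstack(A)@L-np.hstack(B)).round(3))
E
python3 kin.py
```

```text
0.011 [-1, -1, -1, 1, -1, -1, -1] [ 3.14  0.    3.14  0.    3.14  0.   -1.57]
0.011 [-1, -1, -1, -1, -1, -1, -1] [ 3.14  0.    0.    0.    0.    0.   -1.57]
0.011 [-1, 1, -1, -1, -1, -1, -1] [ 0.    0.    3.14  0.    0.    0.   -1.57]
0.011 [-1, -1, -1, 1, -1, 1, -1] [3.14 0.   3.14 0.   0.   0.   1.57]
[ 0.303  0.599  0.389  0.312 -0.035 -0.032] [-0.039  0.008 -0.004 -0.002 -0.005  0.     0.    -0.003  0.003]
```

```bash
cat >> kin.py <<'E'
print("subsets")
s,k=[-1,1,-1,-1,-1,-1,-1],[0,0,np.pi,0,0,0,-np.pi/2]
s,k=[-1,1,-1,1,-1,1,-1],None
s,k=best[1][1],best[1][2]
out=[]
names=["R1x","R2x","R3x","R4x","R5x","R6x"]
for n in (0,1,2):
  for cs in itertools.combinations(range(6),n):
    A=[]
    for q,p,o in D:
        Rs=fkR(q,s,k); c=[np.array([0,0,1.]),Rs[1].apply([0,0,1]),Rs[3].apply([0,0,1]),Rs[6].apply([0,0,1])]+[Rs[j].apply([1,0,0]) for j in cs]
        A.append(np.stack(c,1))
    A=np.vstack(A);L=np.linalg.lstsq(A,np.hstack(B),rcond=None)[0];out.append((abs(A@L-np.hstack(B)).max(),[names[j] for j in cs],L.round(3)))
out.sort(key=lambda o:o[0])
for o in out[:8]:print(o)
E
python3 kin.py | sed -n '/subsets/,$p'; python3 -c "
from h import *
s=r.get_state();print(s['q'],s['tool_pos'])"
```

```text
subsets
(np.float64(0.0319173410963105), ['R2x', 'R5x'], array([ 0.526,  0.434,  0.348,  0.219, -0.175, -0.097]))
(np.float64(0.03662575432428661), ['R1x', 'R5x'], array([ 0.26 ,  0.55 ,  0.347,  0.181, -0.043, -0.069]))
(np.float64(0.037370451333200605), ['R2x', 'R3x'], array([ 0.441,  0.51 ,  0.338,  0.351, -0.082,  0.026]))
(np.float64(0.037626681479023344), ['R1x', 'R2x'], array([ 0.384,  0.537,  0.312,  0.303,  0.031, -0.1  ]))
(np.float64(0.03770627318510736), ['R2x', 'R4x'], array([ 0.333,  0.533,  0.31 ,  0.283, -0.057,  0.006]))
(np.float64(0.037775867049107875), ['R2x', 'R6x'], array([ 0.334,  0.54 ,  0.322,  0.282, -0.056, -0.008]))
(np.float64(0.037978454680337725), ['R2x'], array([ 0.336,  0.539,  0.313,  0.287, -0.055]))
(np.float64(0.03845651132176872), ['R5x', 'R6x'], array([ 0.221,  0.606,  0.345,  0.201, -0.046, -0.005]))
[ 0.94778964  0.81380001 -1.39141263  1.85285516  0.93486004  1.20326097
  0.56689102] [ 0.50601592 -0.15612865  0.28097749]
```

```bash
python3 - <<'E'
from h import *
s=r.get_state();p=np.array(s["tool_pos"]);R0=R.from_quat(s["eef_rot"])
for t in ([.46,.12,.27],[.36,.36,.26],[.17,.60,.24]):
    print(go(t,pose(-15,0),p,R0));p,R0=np.array(t),pose(-15,0)
E
```

```text
[ 1.170e+02  2.545e+02 -2.000e-01 -2.000e-01  5.100e+00 -1.000e-01]
[158.7 205.9  10.    0.    0.    0. ]
[245.6 182.6  20.    0.    0.    0. ]
```

Call:
move_arm(motion=[[115,255,0,0,5,0,0],[115,255,0,0,5,0,0],[115,255,0,0,5,0,0],[115,255,0,0,5,0,0],[115,255,0,0,5,0,0]])

```text
clock: 4.08
tool_pos: [0.4534, 0.1231, 0.2663]
eef_rot: [0.126, 0.992, -0.004, -0.003]
contact_force: [0.5, 0.2, 0.1]
opening: 0.999
finger_force: 0.0
```

```bash
python3 - <<'E'
from h import *
s=r.get_state();print(np.round(s["q"],4).tolist(),s["clock"],np.round(s["tool_pos"],4).tolist(),np.round(s["eef_rot"],4).tolist())
E
```

```text
[0.3816, 0.7588, -1.326, 1.9473, 0.8226, 1.1433, 0.0329] 4.075 [0.4534, 0.1231, 0.2663] [0.1257, 0.9921, -0.0036, -0.0028]
```

Call:
move_arm(motion=[[160,205,10,0,0,0,0],[160,205,10,0,0,0,0],[160,205,10,0,0,0,0],[160,205,10,0,0,0,0],[160,205,10,0,0,0,0]])

```text
clock: 4.7
tool_pos: [0.349, 0.3623, 0.2556]
eef_rot: [0.124, 0.992, -0.003, -0.003]
contact_force: [0.4, -0.3, 0.8]
opening: 1.001
finger_force: 0.0
```

```bash
python3 - <<'E'
from h import *
s=r.get_state();print(np.round(s["q"],4).tolist(),s["clock"],np.round(s["tool_pos"],4).tolist(),np.round(s["eef_rot"],4).tolist())
E
```

```text
[-0.2126, 0.7705, -1.2219, 1.8724, 0.8079, 1.1178, -0.4277] 4.7 [0.349, 0.3623, 0.2556] [0.1244, 0.9922, -0.0027, -0.0034]
```

```bash
cat > fk.py <<'E'
from h import *
import itertools
D=[([-1.266,.689,-.195,1.565,.157,.902,-.215],[.1671,.6017,.238]),
([.77,.95,-1.47,2.56,1.7,1.28,-.47],[.43138,-.11535,.17907]),
([ 0.94778964,0.81380001,-1.39141263,1.85285516,0.93486004,1.20326097,0.56689102],[0.50601592,-0.15612865,0.28097749]),
([0.3816, 0.7588, -1.326, 1.9473, 0.8226, 1.1433, 0.0329],[0.4534, 0.1231, 0.2663]),
([-0.2126, 0.7705, -1.2219, 1.8724, 0.8079, 1.1178, -0.4277],[0.349, 0.3623, 0.2556])]
S=[-1,-1,-1,-1,-1,-1,-1];K=[np.pi,0,0,0,0,0,-np.pi/2]
def frames(q):
    Rs=[];A=R.identity()
    for i in range(7):
        A=A*R.from_euler('z' if i%2==0 else 'y',S[i]*q[i]+K[i]); Rs.append(A)
    return Rs
def cols(q):
    Rs=frames(q); e=np.eye(3)
    return np.stack([e[2],Rs[1].apply(e[2]),Rs[3].apply(e[2]),Rs[6].apply(e[2])]+[Rs[i].apply(e[j]) for i in (0,2,4) for j in (0,1)]+[Rs[i].apply(e[0]) for i in(3,5)]+[e[0],e[1]],1)
N=["h","a","b","c"]+[f"R{i}{j}" for i in(0,2,4) for j in "xy"]+["R3x","R5x","X","Y"]
if __name__=="__main__":
    A=np.vstack([cols(q) for q,p in D]);B=np.hstack([p for q,p in D])
    out=[]
    for n in(0,1,2,3):
        for cs in itertools.combinations(range(4,12),n):
            I=[0,1,2,3]+list(cs);L=np.linalg.lstsq(A[:,I],B,rcond=None)[0];out.append((abs(A[:,I]@L-B).max().round(4),[N[i] for i in cs],L.round(3).tolist()))
        out.sort(key=lambda o:o[0]); [print(o) for o in out[:3]]
E
python3 fk.py
```

```text
(np.float64(0.0404), [], [0.242, 0.592, 0.317, 0.269])
(np.float64(0.0111), ['R2y'], [0.313, 0.561, 0.329, 0.292, 0.035])
(np.float64(0.0154), ['R0y'], [0.318, 0.585, 0.346, 0.329, 0.03])
(np.float64(0.028), ['R4y'], [0.246, 0.577, 0.315, 0.265, 0.015])
(np.float64(0.0019), ['R0y', 'R2y'], [0.344, 0.564, 0.344, 0.325, 0.019, 0.027])
(np.float64(0.0062), ['R2y', 'R3x'], [0.336, 0.574, 0.339, 0.305, 0.041, -0.021])
(np.float64(0.0084), ['R2y', 'R4x'], [0.334, 0.546, 0.299, 0.374, 0.045, 0.07])
(np.float64(0.0008), ['R0y', 'R2y', 'R3x'], [0.346, 0.567, 0.345, 0.324, 0.017, 0.029, -0.004])
(np.float64(0.0014), ['R0y', 'R2y', 'R4y'], [0.346, 0.564, 0.345, 0.325, 0.019, 0.028, -0.001])
(np.float64(0.0016), ['R0x', 'R0y', 'R2y'], [0.341, 0.569, 0.345, 0.325, 0.004, 0.02, 0.026])
```

```bash
cat > ik.py <<'E'
from fk import *
from scipy.optimize import least_squares
I=[0,1,2,3,5,7,10]; A=np.vstack([cols(q) for q,p in D]);B=np.hstack([p for q,p in D]); I=[0,1,2,3,5,7]
L=np.linalg.lstsq(A[:,I],B,rcond=None)[0]
lo=np.array([-3.01,-.46,-1.47,.13,-1,.04,-2.66]);hi=np.array([3.01,2.08,1.51,2.56,4.14,2.09,2.66])
fk=lambda q:(cols(q)[:,I]@L,frames(q)[-1])
def err(q,p,Rt):
    a,b=fk(q); return np.r_[p-a,(Rt*b.inv()).as_rotvec()]
def jac(q):
    p,b=fk(q);J=np.zeros((6,7))
    for i in range(7):
        d=q.copy();d[i]+=1e-5;p2,b2=fk(d);J[:,i]=np.r_[p2-p,(b2*b.inv()).as_rotvec()]/1e-5
    return J
def path(q,wps,n=40):
    for p,Rt in wps:
        p0,R0=fk(q);rv=(Rt*R0.inv()).as_rotvec()
        for k in range(1,n+1):
            t=k/n
            for _ in range(3):
                J=jac(q);e=err(q,p0+t*(np.array(p)-p0),R.from_rotvec(t*rv)*R0);q=np.clip(q+J.T@np.linalg.solve(J@J.T+1e-5*np.eye(6),e),lo,hi)
        print(" ",q.round(2),abs(err(q,p,Rt)).max().round(3))
    return q
E
python3 - <<'E'
from ik import *
g0=np.array([.3995,-.2546,.082])
print("validate");path(np.array(D[3][0]),[([.349,.3623,.2556],R.from_quat([.1244,.9922,-.0027,-.0034]))])
for lean in(25,26,28,30):
    P=pose(-15,lean);t=g0+.019*P.apply([0,0,1])
    for q3 in(-1.2,-.6,0,.6):
        f=lambda q:np.r_[err(q,t,P)*100,.02*(q[2]-q3)]
        s=least_squares(f,np.clip([.5,.5,q3,2.4,.5,.9,0],lo+.01,hi-.01),bounds=(lo,hi));print(lean,q3,s.x.round(2),abs(err(s.x,t,P)).max().round(4))
q=np.array(D[4][0])
print("A direct vertical then lean");V=lambda y:pose(y,0)
P=pose(-15,26);t=g0+.019*P.apply([0,0,1])
path(q,[([.45,.1,.3],V(-15)),([.47,-.2,.3],V(-15)),([.43,-.25,.2],P),(t,P)])
print("B yaw with azimuth from start");path(np.array(D[0][0]),[([.45,.3,.3],V(30)),([.5,0,.3],V(0)),([.47,-.25,.3],V(-15)),([.42,-.26,.2],P),(t,P)])
E
```

```text
validate
  [-0.21  0.77 -1.22  1.87  0.81  1.12 -0.43] 0.0
25 -1.2 [ 1.18  1.19 -1.2   2.48  2.11  1.07 -0.18] 0.0
25 -0.6 [ 0.9   0.96 -0.6   2.49  2.63  0.73 -0.74] 0.0
25 0 [ 0.55  0.91 -0.    2.51  3.32  0.71 -1.45] 0.0
25 0.6 [ 0.23  1.04  0.6   2.53  3.86  0.99 -1.99] 0.0
26 -1.2 [ 1.18  1.2  -1.2   2.49  2.14  1.09 -0.2 ] 0.0
26 -0.6 [ 0.9   0.97 -0.6   2.51  2.66  0.76 -0.76] 0.0
26 0 [ 0.55  0.92 -0.    2.53  3.33  0.75 -1.44] 0.0
26 0.6 [ 0.24  1.05  0.6   2.55  3.85  1.03 -1.97] 0.0
28 -1.2 [ 1.18  1.22 -1.2   2.52  2.2   1.13 -0.24] 0.0
28 -0.6 [ 0.9   0.99 -0.6   2.53  2.72  0.83 -0.8 ] 0.0
28 0 [ 0.56  0.95 -0.    2.55  3.33  0.84 -1.43] 0.0
28 0.6 [ 0.47  0.96  0.16  2.56  3.47  0.89 -1.58] 0.0
30 -1.2 [ 1.18  1.24 -1.2   2.55  2.26  1.17 -0.27] 0.0
30 -0.6 [ 0.93  1.02 -0.64  2.56  2.73  0.91 -0.79] 0.0
30 0 [ 0.93  1.02 -0.64  2.56  2.73  0.91 -0.79] 0.0
30 0.6 [ 0.93  1.02 -0.64  2.56  2.73  0.91 -0.79] 0.0
A direct vertical then lean
  [ 0.47  0.71 -1.39  1.93  0.77  1.19  0.1 ] 0.0
  [ 1.06  0.83 -1.46  1.79  0.86  1.34  0.71] 0.0
  [ 1.27  0.91 -1.42  2.36  1.69  0.91  0.08] 0.0
  [ 1.2   1.25 -1.28  2.49  2.09  1.16 -0.14] 0.0
B yaw with azimuth from start
  [-0.38  0.53 -0.48  1.73  0.29  0.95  1.12] 0.0
  [ 0.13  0.46 -0.34  1.85  0.19  0.87  1.27] 0.0
  [ 0.56  0.49 -0.25  1.76  0.15  0.9   1.56] 0.0
  [ 0.62  0.51 -0.12  2.4   0.29  0.04  1.54] 0.241
  [ 3.01 -0.46 -1.47  2.56  4.14  1.27 -1.8 ] 0.747
```

```bash
python3 - <<'E'
from ik import *
g0=np.array([.3995,-.2546,.082]);q=np.array(r.get_state()["q"]);V=lambda y:pose(y,0)
def tcp(seat,yaw,lean=26):
    P=pose(yaw,lean); y=np.radians(yaw); return seat+np.array([-.044*np.cos(y),-.044*np.sin(y),-.04])+.019*P.apply([0,0,1]),P
P=pose(-15,26);t=g0+.019*P.apply([0,0,1])
w=[([.45,.1,.3],V(-15)),([.47,-.2,.3],V(-15)),([.43,-.25,.2],P),(t+[0,0,.09],P),(t,P)]
p,R0=fk(q)
for a,b in w: print(go(a,b,p,R0));p,R0=np.array(a),b
q=path(q,w)
ys=np.radians(-7.2);X=np.array([np.cos(ys),np.sin(ys),0]);Y=np.array([-X[1],X[0],0]);rm=np.array([.6265,-.108,.181])
print("carry");q=path(q,[(t+[0,0,.12],P),tcp(rm+.125*Y-.1*X+[0,0,.03],-7.2),tcp(rm+.125*Y+[0,0,.03],-7.2),tcp(rm+.125*Y,-7.2),tcp(rm-.02*Y,-7.2),tcp(rm-.02*Y-.1*X,-7.2)])
E
```

```text
[-162.1 -228.9  -44.1   -0.4   -0.4    0.7]
[ -97.  -284.6    0.     0.     0.     0. ]
[ 25.7 -58.6 100.    0.  -26.    0. ]
[ 37.7 -12.3  31.8   0.    0.    0. ]
[39.5  0.  80.9  0.   0.   0. ]
  [ 0.47  0.71 -1.39  1.93  0.77  1.19  0.1 ] 0.0
  [ 1.06  0.83 -1.46  1.79  0.86  1.34  0.71] 0.0
  [ 1.27  0.91 -1.42  2.36  1.69  0.91  0.08] 0.0
  [ 1.27  1.01 -1.39  2.44  1.85  0.99 -0.03] 0.0
  [ 1.21  1.25 -1.29  2.49  2.09  1.16 -0.14] 0.0
carry
  [ 1.3   0.93 -1.41  2.42  1.75  0.92  0.04] 0.0
  [ 0.46  1.03 -1.39  2.38  1.74  1.27 -0.53] 0.0
  [ 0.51  1.07 -1.34  2.11  1.72  1.19 -0.21] 0.0
  [ 0.5   1.13 -1.3   2.12  1.79  1.2  -0.25] 0.0
  [ 0.81  1.12 -1.29  2.15  1.82  1.05 -0.01] 0.0
  [ 0.83  1.09 -1.35  2.43  1.9   1.15 -0.28] 0.0
```

Call:
move_arm(motion=[[-160,-230,-45,0,0,0,0],[-160,-230,-45,0,0,0,0],[-160,-230,-45,0,0,0,0],[-160,-230,-45,0,0,0,0],[-160,-230,-45,0,0,0,0]])

```text
clock: 5.32
tool_pos: [0.4495, 0.0904, 0.3008]
eef_rot: [0.132, 0.991, -0.005, -0.003]
contact_force: [0.2, 0.2, 0.3]
opening: 1.0
finger_force: 0.0
```

Call:
move_arm(motion=[[-95,-280,0,0,0,0,0],[-95,-280,0,0,0,0,0],[-95,-280,0,0,0,0,0],[-95,-280,0,0,0,0,0],[-95,-280,0,0,0,0,0]])

```text
clock: 5.95
tool_pos: [0.4679, -0.2034, 0.3024]
eef_rot: [0.131, 0.991, -0.004, -0.004]
contact_force: [0.6, 0.7, 0.0]
opening: 0.998
finger_force: 0.0
```

Call:
move_arm(motion=[[0,0,0,0,0,0,0]])

```text
clock: 6.08
tool_pos: [0.4679, -0.2042, 0.3017]
eef_rot: [0.134, 0.991, -0.004, -0.004]
contact_force: [0.1, -0.1, 0.2]
opening: 1.0
finger_force: 0.0
```

```bash
python3 - <<'E'
from h import *
s=r.get_state();print(np.round(s["q"],2),s["tool_pos"])
g0=np.array([.3995,-.2546,.082]);P=pose(-15,26);t=g0+.019*P.apply([0,0,1])
print(go(t+[.0,0,.1],P));print(t)
E
```

```text
[ 1.05  0.8  -1.4   1.79  0.82  1.31  0.74] [ 0.46790259 -0.20419057  0.30170314]
[ 43.3 -65.4 137.7  -0.6 -26.4  -0.2]
[ 0.40754525 -0.25675572  0.06492291]
```

Tracking matches. Next: lean and move above the grip, then look.

Call:
move_arm(motion=[[15,-22,40,0,-9,0,0],[30,-44,90,0,-18,0,0],[43,-65,137,0,-26,0,0],[43,-65,137,0,-26,0,0],[43,-65,137,0,-26,0,0]])

```text
clock: 6.7
tool_pos: [0.4066, -0.2516, 0.165]
eef_rot: [0.124, 0.968, -0.032, 0.218]
contact_force: [0.1, -0.1, -0.6]
opening: 1.005
finger_force: 0.0
```

```bash
python3 - <<'E'
from h import *
s=r.get_state();print(np.round(s["q"],2),s["tool_pos"])
g0=np.array([.3995,-.2546,.082]);P=pose(-15,26);t=g0+.019*P.apply([0,0,1])
print(go(t,P))
a=[]
for n,b in(("top",(300,220,460,360)),("side",(320,200,480,340))):
    s=snap(n);np.savez(n+"2.npz",**s);u0,v0,u1,v1=b
    # project planned grasp point and tcp
    f=s["frame"].copy()
    for w in (g0,np.array(r.get_state()["tool_pos"])):
        c=s["world_to_cam"]@np.r_[w,1];uv=s["intrinsics"]@(c[:3]/c[2]);cv2.circle(f,(int(round(uv[0])),int(round(uv[1]))),1,(255,0,0),-1)
    a.append(cv2.resize(f[v0:v1,u0:u1,::-1],(400,350)))
cv2.imwrite("pics/c2.png",np.hstack(a))
E
```

```text
[ 1.23  0.91 -1.28  2.44  1.86  0.86 -0.06] [ 0.40657901 -0.2516119   0.16501373]
[40.9 -4.  91.4 -0.2 -0.6  0.4]
```

View pics/c2.png

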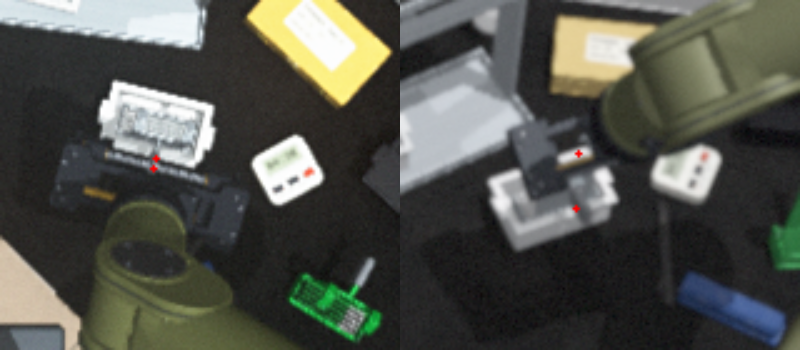

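The gripper hovers squarely behind the bath dish. In the crop, the planned grasp is marked at (155,160) in the top view and on the fin at (577,208) in the side view. Descending and closing.

Call:
move_arm(motion=[[14,-4,30,0,0,0,0],[28,-4,61,0,0,0,0],[41,-4,91,0,-0.5,0,0],[41,-4,91,0,-0.5,0,0],[41,-4,91,0,-0.5,0,0.3]])

```text
clock: 7.42
tool_pos: [0.4128, -0.2596, 0.0692]
eef_rot: [0.127, 0.965, -0.034, 0.226]
contact_force: [0.6, -0.2, 0.6]
opening: 0.908
finger_force: 0.0
```

Call:
move_arm(motion=[[0,0,0,0,0,0,0.6],[0,0,0,0,0,0,0.8],[0,0,0,0,0,0,1],[0,0,0,0,0,0,1],[0,0,0,0,0,0,1]], newtons=30)

```text
clock: 8.05
tool_pos: [0.4111, -0.2596, 0.0674]
eef_rot: [0.127, 0.966, -0.034, 0.225]
contact_force: [0.1, -0.6, -0.5]
opening: 0.345
finger_force: 0.0
```

Call:
move_arm(motion=[[0,0,0,0,0,0,1],[0,0,0,0,0,0,1]])

```text
clock: 8.3
tool_pos: [0.411, -0.2596, 0.0673]
eef_rot: [0.127, 0.966, -0.034, 0.225]
contact_force: [-0.8, -0.3, 1.0]
opening: 0.118
finger_force: 0.2
```

```bash
python3 - <<'E'
from h import *
s=r.get_state();print(np.round(s["q"],2),s["tool_pos"],s["finger_force"],s["opening"]);p=np.array(s["tool_pos"]);R0=R.from_quat(s["eef_rot"])
print(go(p+[0,0,.15],R0));print(R0.as_matrix().round(3))
E
```

```text
[ 1.18  1.19 -1.19  2.49  2.15  1.08 -0.2 ] [ 0.41102356 -0.25962071  0.06729159] 0.23583527858136222 0.11767211784405612
[ -66.3   -1.2 -134.5    0.     0.     0. ]
[[-0.867  0.26   0.425]
 [ 0.23   0.965 -0.122]
 [-0.442 -0.008 -0.897]]
```

Call:
move_arm(motion=[[0,0,0,0,0,0,1],[0,0,0,0,0,0,1],[0,0,0,0,0,0,1]])

```text
clock: 8.68
tool_pos: [0.4111, -0.2595, 0.0673]
eef_rot: [0.127, 0.966, -0.034, 0.225]
contact_force: [-0.1, 0.9, -1.0]
opening: 0.109
finger_force: 30.0
```

Call:
move_arm(motion=[[-5,0,-10,0,0,0,1],[-18,0,-37,0,0,0,1],[-35,0,-72,0,0,0,1],[-53,0,-108,0,0,0,1],[-66,-1,-134,0,0,0,1]])

```text
clock: 9.3
tool_pos: [0.4109, -0.2589, 0.2188]
eef_rot: [0.126, 0.965, -0.034, 0.225]
contact_force: [-0.4, 0.5, -2.3]
opening: 0.107
finger_force: 30.0
```

Call:
move_arm(motion=[[0,0,0,0,0,0,1],[0,0,0,0,0,0,1]])

```text
clock: 9.55
tool_pos: [0.41, -0.2594, 0.2159]
eef_rot: [0.127, 0.966, -0.034, 0.224]
contact_force: [0.4, -0.4, -3.3]
opening: 0.11
finger_force: 30.0
```

```bash
python3 - <<'E'
from h import *
s=r.get_state();print(np.round(s["q"],2),s["tool_pos"],s["finger_force"],s["opening"],s["contact_force"]);
a=[]
for n,b in(("top",(280,160,440,300)),("side",(300,180,460,320))):
    s=snap(n);np.savez(n+"3.npz",**s);u0,v0,u1,v1=b
    a.append(cv2.resize(s["frame"][v0:v1,u0:u1,::-1],(400,350)))
cv2.imwrite("pics/c3.png",np.hstack(a))
E
```

```text
[ 1.3   0.77 -1.28  2.38  1.7   0.72  0.09] [ 0.409989   -0.25939888  0.21585721] 29.975569692905992 0.11042904052276839 [ 0.37934111 -0.44383239 -3.27784028]
```

View pics/c3.png

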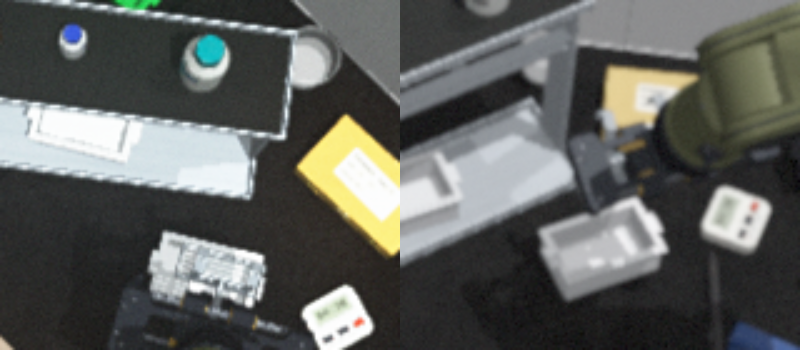

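The carrier is in the hand and the emptied bath dish is still in place. Now I'll measure hooks and basket relative to the hand.

```bash
cat > meas.py <<'E'
from h import *
def seatexp(yaw):
    s=r.get_state();Q=R.from_quat(s["eef_rot"]);p=np.array(s["tool_pos"]);z=Q.apply([0,0,1]);yt=Q.apply([0,1,0])
    X=np.array([yt[1],-yt[0],0]);X/=np.linalg.norm(X);Y=np.array([-X[1],X[0],0])
    lean=np.degrees(np.arcsin(z@X)); print("yaw",np.degrees(np.arctan2(X[1],X[0])).round(2),"lean",lean.round(2),"roll",np.degrees(yt[2]).round(2))
    return p-.019*z+.044*X+[0,0,.04],X,Y
E
python3 - <<'E'
from meas import *
S,X,Y=seatexp(0);print("seat exp",S.round(4))
for n in("top","side"):
    W=cloud(dict(np.load(n+"3.npz"))).reshape(-1,3);d=(W-S)*1000;g=np.c_[d@X,d@Y,d[:,2]]
    m=(g[:,2]>-6)&(g[:,2]<20)&(abs(g[:,0])<25)&(abs(g[:,1])<45);h=g[m]
    print(n,"hooks",len(h),np.percentile(h,[3,50,97],axis=0).round(1).tolist())
    for sg in(-1,1):
        k=h[h[:,1]*sg>0]; 
        if len(k): print("   ",sg,len(k),k.mean(0).round(1),np.percentile(k,[3,97],axis=0).round(1).tolist())
    m=(g[:,2]>-130)&(g[:,2]<-70)&(g[:,0]>-30)&(g[:,0]<50)&(abs(g[:,1])<60);h=g[m]
    print("  basket",len(h),np.percentile(h,[2,50,98],axis=0).round(1).tolist())
    for x in(-10,0,10,20):
        k=h[abs(h[:,0]-x)<5]; print("   top z at x",x,np.percentile(k[:,2],[50,90]).round(1) if len(k) else '')
E
```

```text
yaw -15.06 lean 26.11 roll -0.39
seat exp [ 0.4446 -0.2681  0.2724]
top hooks 78 [[-12.5, -27.9, -5.2], [-2.9, -17.5, 0.7], [7.7, 35.9, 8.5]]
    -1 40 [ -2.5 -22.7   0.8] [[-12.6, -28.2, -5.0], [7.4, -17.6, 7.0]]
    1 38 [-2.5 31.1  0.8] [[-11.7, 26.1, -5.0], [7.7, 36.3, 9.1]]
  basket 244 [[-15.1, -39.8, -122.8], [2.5, 4.5, -98.9], [19.6, 48.0, -78.5]]
   top z at x -10 [-98.9 -80.1]
   top z at x 0 [-97.  -90.7]
   top z at x 10 [-98.9 -89.5]
   top z at x 20 [-99.8 -93.6]
side hooks 63 [[-14.9, -32.9, -5.1], [-6.5, 22.2, 2.6], [5.2, 29.9, 7.8]]
    -1 22 [ -4.  -28.7   3.3] [[-10.2, -33.7, -1.7], [3.8, -23.2, 6.7]]
    1 41 [-7.2 25.2  0.8] [[-15.3, 19.8, -5.4], [5.6, 29.9, 8.7]]
  basket 43 [[-18.3, -7.2, -119.4], [-13.0, 7.6, -90.6], [15.0, 42.3, -71.2]]
   top z at x -10 [-86.1 -73. ]
   top z at x 0 [-115.2 -113.8]
   top z at x 10 [-104.4  -90.7]
   top z at x 20 [-103.8 -100. ]
```

```bash
cat >> meas.py <<'E'
c=np.array([.6269,-.108,.181]);SX=np.array([np.cos(np.radians(-7.2)),np.sin(np.radians(-7.2)),0]);SY=np.array([-SX[1],SX[0],0])
def tcp(x,y,z,yaw=-7.2,lean=26):  # seat_exp target in station coords, mm from rail mid
    P=pose(yaw,lean); Xc=np.array([np.cos(np.radians(yaw)),np.sin(np.radians(yaw)),0])
    return c+(x*SX+y*SY+z*np.array([0,0,1.]))/1000-.044*Xc-[0,0,.04]+.019*P.apply([0,0,1]),P
E
python3 - <<'E'
from meas import *
from ik import path,fk
s=r.get_state();p,R0=np.array(s["tool_pos"]),R.from_quat(s["eef_rot"])
w=[tcp(-100,-60,32),tcp(-100,130,32),tcp(3,130,32),tcp(3,130,2),tcp(3,-18.5,2)]
for a,b in w: print(a.round(3),go(a,b,p,R0));p,R0=a,b
path(np.array(s["q"]),w)
E
```

```text
[ 0.485 -0.151  0.156] [-1.370e+01  1.245e+02  7.190e+01 -3.800e+00  1.000e-01 -6.900e+00]
[0.509 0.038 0.156] [  0. 190.  -0.   0.   0.   0.]
[0.611 0.025 0.156] [-92.6  -0.   45.2   0.    0.    0. ]
[0.611 0.025 0.126] [13.2  0.  27.   0.   0.   0. ]
[ 0.592 -0.122  0.126] [   0.  -148.5   -0.     0.     0.     0. ]
  [ 0.93  0.95 -1.26  2.39  1.86  0.93 -0.16] 0.0
  [ 0.43  0.97 -1.3   2.38  1.76  1.17 -0.56] 0.0
  [ 0.48  1.01 -1.24  2.09  1.71  1.09 -0.23] 0.0
  [ 0.46  1.07 -1.21  2.11  1.78  1.1  -0.28] 0.0
  [ 0.77  1.05 -1.19  2.14  1.82  0.95 -0.04] 0.0
```

Call:
move_arm(motion=[[-4,35,20,-1,0,-2,1],[-8,75,43,-2.5,0,-4,1],[-14,115,66,-4,0,-7,1],[-14,125,72,-4,0,-7,1],[-14,125,72,-4,0,-7,1]])

```text
clock: 10.28
tool_pos: [0.4858, -0.1498, 0.1561]
eef_rot: [0.059, 0.972, -0.013, 0.225]
contact_force: [0.0, -1.2, -2.3]
opening: 0.106
finger_force: 30.0
```

Call:
move_arm(motion=[[0,40,0,0,0,0,1],[0,90,0,0,0,0,1],[0,140,0,0,0,0,1],[0,175,0,0,0,0,1],[0,190,0,0,0,0,1]])

```text
clock: 10.9
tool_pos: [0.5098, 0.039, 0.158]
eef_rot: [0.06, 0.972, -0.013, 0.227]
contact_force: [1.3, -0.7, -3.0]
opening: 0.117
finger_force: 30.0
```

Call:
move_arm(motion=[[0,0,0,0,0,0,1],[0,0,0,0,0,0,1]])

```text
clock: 11.15
tool_pos: [0.5092, 0.0357, 0.1573]
eef_rot: [0.061, 0.972, -0.015, 0.226]
contact_force: [0.3, -0.6, -3.1]
opening: 0.113
finger_force: 30.0
```

```bash
python3 - <<'E'
from meas import *
S,X,Y=seatexp(0);d=(S-c)*1000;print("seatexp in station",(d@SX).round(1),(d@SY).round(1),d[2].round(1),r.get_state()["contact_force"])
a=[]
for n,b in(("top",(220,140,380,280)),("side",(200,180,360,320))):
    s=snap(n);np.savez(n+"4.npz",**s);u0,v0,u1,v1=b
    a.append(cv2.resize(s["frame"][v0:v1,u0:u1,::-1],(400,350)))
    W=cloud(s).reshape(-1,3);d=(W-S)*1000;g=np.c_[d@X,d@Y,d[:,2]]
    for sg in(-1,1):
        m=(g[:,2]>-8)&(g[:,2]<18)&(abs(g[:,0])<25)&(abs(g[:,1])<45)&(g[:,1]*sg>0);k=g[m]
        if len(k): print(n,sg,len(k),np.percentile(k,[3,50,97],axis=0).round(1).tolist())
cv2.imwrite("pics/c4.png",np.hstack(a))
p,P=tcp(3,130,32);print(go(p,P))
E
```

```text
yaw -7.16 lean 26.21 roll -0.07
seatexp in station -99.2 127.9 33.4 [ 0.2669362  -0.55846541 -3.11619063]
top -1 39 [[-12.6, -28.2, -5.3], [-2.3, -23.1, 1.3], [8.8, -17.7, 8.6]]
top 1 37 [[-11.7, 25.4, -7.5], [-2.2, 30.7, 0.9], [8.9, 35.7, 7.4]]
side 1 43 [[-16.0, 19.9, -7.3], [-8.8, 25.0, -0.2], [3.7, 30.2, 5.6]]
[-90.9   1.9  46.4  -0.    0.2   0. ]
```

View pics/c4.png

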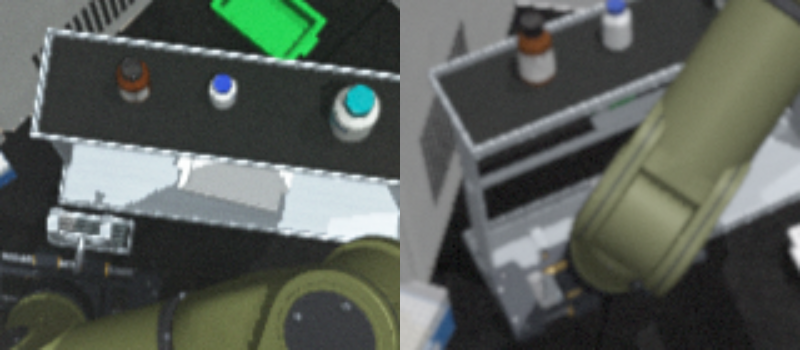

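The carrier is in front of the station's left part at (90,230). I'll check the station's extent along y before going in.

```bash
python3 - <<'E'
from meas import *
def prof(f,xs,z,ys):
    s=dict(np.load(f));g=cv2.cvtColor(s["frame"],cv2.COLOR_RGB2GRAY).astype(float);o=[]
    for y in ys:
        v=[]
        for x in xs:
            w=c+(x*SX+y*SY)/1000;w[2]=z/1000
            q=s["world_to_cam"]@np.r_[w,1];uv=(s["intrinsics"]@(q[:3]/q[2]))[:2]
            v.append(cv2.getRectSubPix(g.astype(np.float32),(1,1),tuple(map(float,uv)))[0,0])
        o.append(np.mean(v))
    return np.array(o)
for lab,xs,z in(("trough",[-54,-50,-46],10),("shelfmid",[0,20,40],270)):
    for n in("top0.npz","side0.npz"):
        for sg in(-1,1):
            ys=sg*np.arange(180,240,4);print(lab,n,sg,"from 180:",prof(n,xs,z,ys).round().astype(int).tolist())
E
```

```text
trough top0.npz -1 from 180: [237, 230, 231, 235, 244, 243, 235, 230, 198, 177, 99, 49, 49, 50, 52]
trough top0.npz 1 from 180: [227, 185, 81, 39, 41, 42, 42, 41, 42, 41, 39, 41, 42, 41, 41]
trough side0.npz -1 from 180: [202, 202, 198, 198, 197, 200, 199, 202, 198, 181, 162, 152, 119, 62, 41]
trough side0.npz 1 from 180: [118, 47, 34, 31, 34, 33, 29, 29, 32, 36, 51, 75, 94, 94, 93]
shelfmid top0.npz -1 from 180: [56, 51, 56, 55, 54, 53, 54, 51, 67, 198, 144, 100, 101, 100, 101]
shelfmid top0.npz 1 from 180: [133, 199, 124, 128, 131, 133, 132, 133, 133, 135, 132, 133, 132, 132, 130]
shelfmid side0.npz -1 from 180: [58, 58, 57, 59, 59, 58, 57, 56, 58, 78, 110, 146, 164, 147, 143]
shelfmid side0.npz 1 from 180: [127, 87, 80, 83, 93, 98, 102, 108, 119, 122, 134, 139, 138, 138, 139]
```

Good catch: the station's real middle is about 19 mm further right than my origin. So I'll hook on at y = 100 in my frame, which is about 119 real.

```bash
python3 - <<'E'
from meas import *
w=[tcp(-99,100,32),tcp(3,100,32),tcp(3,100,2)]
s=r.get_state();p,R0=np.array(s["tool_pos"]),R.from_quat(s["eef_rot"])
for a,b in w: print(a.round(3),go(a,b,p,R0));p,R0=a,b
E
```

```text
[0.506 0.008 0.156] [  0.6 -28.1   1.3  -0.    0.2   0. ]
[ 0.607 -0.005  0.156] [-91.7  -0.   44.7   0.    0.    0. ]
[ 0.607 -0.005  0.126] [13.2  0.  27.   0.   0.   0. ]
```

Call:
move_arm(motion=[[0,-15,0,0,0,0,1],[0,-28,0,0,0,0,1],[0,-28,0,0,0,0,1]])

```text
clock: 11.62
tool_pos: [0.5057, 0.0081, 0.1572]
eef_rot: [0.061, 0.972, -0.014, 0.226]
contact_force: [-0.7, -0.1, -2.2]
opening: 0.113
finger_force: 30.0
```

Call:
move_arm(motion=[[-20,0,10,0,0,0,1],[-45,0,22,0,0,0,1],[-70,0,34,0,0,0,1],[-85,0,41,0,0,0,1],[-92,0,45,0,0,0,1]])

```text
clock: 12.25
tool_pos: [0.6086, -0.0026, 0.1578]
eef_rot: [0.06, 0.972, -0.014, 0.227]
contact_force: [-0.1, 0.5, -4.0]
opening: 0.11
finger_force: 30.0
```

Call:
move_arm(motion=[[0,0,0,0,0,0,1],[0,0,0,0,0,0,1]])

```text
clock: 12.5
tool_pos: [0.607, -0.0021, 0.1576]
eef_rot: [0.059, 0.972, -0.014, 0.226]
contact_force: [0.4, -0.5, -3.3]
opening: 0.108
finger_force: 30.0
```

```bash
python3 - <<'E'
from meas import *
S,X,Y=seatexp(0);d=(S-c)*1000;print("seatexp in station",(d@SX).round(1),(d@SY).round(1),d[2].round(1),r.get_state()["contact_force"])
a=[]
for n,b in(("top",(220,140,380,280)),("side",(200,180,360,320))):
    s=snap(n);np.savez(n+"5.npz",**s);u0,v0,u1,v1=b
    a.append(cv2.resize(s["frame"][v0:v1,u0:u1,::-1],(400,350)))
cv2.imwrite("pics/c5.png",np.hstack(a))
p,P=tcp(3,100,2);print(go(p,P))
E
```

```text
yaw -6.97 lean 26.19 roll 0.02
seatexp in station 2.6 102.7 33.6 [ 0.4060002  -0.48951704 -3.29611085]
[13.9 -2.5 28.6  0.1  0.2  0.2]
```

View pics/c5.png

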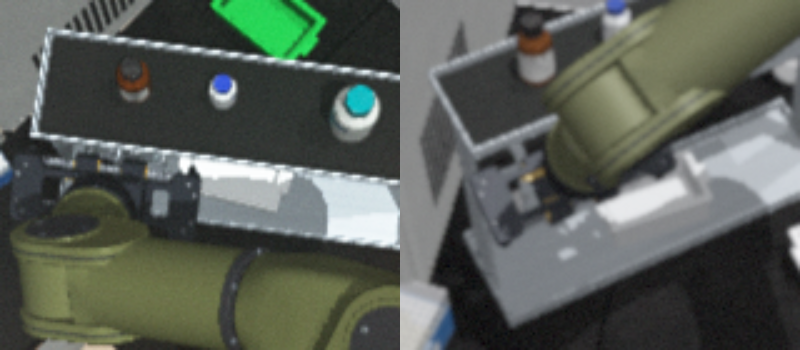

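The hooks are over the open stretch and the bottles are undisturbed. Lowering in small steps while watching the force.

Call:
move_arm(motion=[[3,0,6,0,0,0,1],[6,0,12,0,0,0,1],[7,0,14,0,0,0,1],[8,0,16,0,0,0,1],[9,0,18,0,0,0,1]])

```text
clock: 13.22
tool_pos: [0.6078, -0.0024, 0.1376]
eef_rot: [0.06, 0.972, -0.014, 0.227]
contact_force: [1.0, 0.2, -3.1]
opening: 0.108
finger_force: 30.0
```

Call:
move_arm(motion=[[0,0,0,0,0,0,1]])

```text
clock: 13.35
tool_pos: [0.6077, -0.0024, 0.1376]
eef_rot: [0.06, 0.972, -0.014, 0.226]
contact_force: [-0.4, -1.1, -3.6]
opening: 0.113
finger_force: 30.0
```

Call:
move_arm(motion=[[1,0,2,0,0,0,1],[2,0,4,0,0,0,1],[3,0,6,0,0,0,1],[3,0,6,0,0,0,1]])

```text
clock: 13.85
tool_pos: [0.6076, -0.0025, 0.1307]
eef_rot: [0.06, 0.972, -0.014, 0.226]
contact_force: [0.4, -0.0, -2.3]
opening: 0.107
finger_force: 30.0
```

Call:
move_arm(motion=[[0.5,0,1,0,0,0,1],[1,0,2,0,0,0,1],[1,0,2,0,0,0,1]])

```text
clock: 14.22
tool_pos: [0.6079, -0.0023, 0.1292]
eef_rot: [0.06, 0.972, -0.014, 0.227]
contact_force: [-0.8, -1.3, 0.3]
opening: 0.113
finger_force: 30.0
```

Call:
move_arm(motion=[[0.5,0,1,0,0,0,1],[1,0,2,0,0,0,1],[1,0,2,0,0,0,1]])

```text
clock: 14.6
tool_pos: [0.6088, -0.0022, 0.128]
eef_rot: [0.06, 0.972, -0.014, 0.228]
contact_force: [-1.9, -1.0, 5.9]
opening: 0.11
finger_force: 30.0
```

Contact on the rail at about 6 N upward, so it's seated. I'll ease off 1 mm and slide along the rail.

Call:
move_arm(motion=[[-0.5,-3,-1,0,0,0,1],[-0.5,-10,-1,0,0,0,1],[-0.5,-18,-1,0,0,0,1],[-0.5,-26,-1,0,0,0,1],[-0.5,-32,-1,0,0,0,1]])

```text
clock: 15.22
tool_pos: [0.6042, -0.0337, 0.1282]
eef_rot: [0.059, 0.972, -0.013, 0.227]
contact_force: [0.1, 5.5, 2.6]
opening: 0.112
finger_force: 30.1
```

```bash
python3 - <<'E'
from meas import *
S,X,Y=seatexp(0);d=(S-c)*1000;print("seatexp in station",(d@SX).round(1),(d@SY).round(1),d[2].round(1),r.get_state()["contact_force"])
p,P=tcp(d@SX,-18.5,d[2]);print(go(p,P))
s=snap("top");W=cloud(s).reshape(-1,3);d=(W-S)*1000;g=np.c_[d@X,d@Y,d[:,2]]
s=snap("side");np.savez("side6.npz",**s);cv2.imwrite("pics/c6.png",cv2.resize(s["frame"][180:320,200:360,::-1],(640,560)))
E
```

```text
yaw -6.96 lean 26.31 roll 0.15
seatexp in station 3.8 71.0 4.2 [0.12212713 5.46724034 2.5839364 ]
[  0.3 -89.4  -0.4   0.2   0.3   0.2]
```

View pics/c6.png

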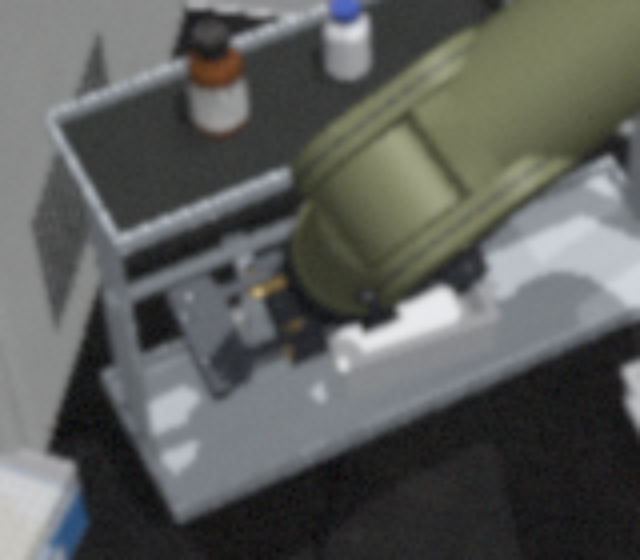

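The side view shows a hook over the rail at (238,245), with bottles and dish in place. The sliding drag is 5.5 N, so I'll lift another 1 mm and go on.

Call:
move_arm(motion=[[-0.5,0,-1,0,0,0,1],[-0.5,-4,-1,0,0,0,1],[-0.5,-10,-1,0,0,0,1],[-0.5,-17,-1,0,0,0,1],[-0.5,-24,-1,0,0,0,1]])

```text
clock: 15.95
tool_pos: [0.6006, -0.0589, 0.1285]
eef_rot: [0.06, 0.972, -0.014, 0.226]
contact_force: [0.2, 0.6, -1.3]
opening: 0.111
finger_force: 30.0
```

```bash
python3 - <<'E'
from meas import *
S,X,Y=seatexp(0);d=(S-c)*1000;print("seatexp in station",(d@SX).round(1),(d@SY).round(1),d[2].round(1),r.get_state()["contact_force"],r.get_state()["moment"])
for n in("top","side"):
    W=cloud(snap(n)).reshape(-1,3);d=(W-c)*1000;q=np.c_[d@SX,d@SY,W[:,2]*1000];x,y,z=q.T
    m=(z>182)&(z<200)&(x>-16)&(x<14)&(y>-20)&(y<130);print(n,"rail-band y hist",np.histogram(y[m],np.arange(-20,131,10))[0])
    m=(z>66)&(z<98)&(x>-35)&(x<30)&(y>-60)&(y<140);print(n,"basket y",m.sum(),np.percentile(y[m],[2,98]).round(1) if m.any() else '')
E
```

```text
yaw -7.08 lean 26.21 roll 0.01
seatexp in station 3.3 45.5 4.5 [ 0.23071795  0.64897448 -1.33157284] [0.24686949 0.70296606 0.08618755]
top rail-band y hist [0 0 0 0 0 0 0 0 0 0 0 0 0 0 0]
top basket y 69 [ 5.6 93.9]
side rail-band y hist [ 0  0  0  1  6 12 15 11 23 20 13 12 13 14 11]
side basket y 18 [49.5 70.3]
```

The carrier follows with almost no drag. Sliding the remaining 64 mm.

Call:
move_arm(motion=[[0,-6,0,0,0,0,1],[0,-16,0,0,0,0,1],[0,-28,0,0,0,0,1],[0,-40,0,0,0,0,1],[0,-50,0,0,0,0,1]])

```text
clock: 16.68
tool_pos: [0.5942, -0.1089, 0.1284]
eef_rot: [0.06, 0.972, -0.014, 0.226]
contact_force: [0.5, 2.1, -0.8]
opening: 0.116
finger_force: 30.0
```

Call:
move_arm(motion=[[0,-7,0,0,0,0,1],[0,-12,0,0,0,0,1],[0,-14,0,0,0,0,1],[0,-14,0,0,0,0,1]])

```text
clock: 17.18
tool_pos: [0.5927, -0.1219, 0.1284]
eef_rot: [0.06, 0.972, -0.014, 0.226]
contact_force: [-0.3, 1.0, -0.3]
opening: 0.109
finger_force: 30.0
```

```bash
python3 - <<'E'
from meas import *
S,X,Y=seatexp(0);d=(S-c)*1000;print("seatexp in station",(d@SX).round(1),(d@SY).round(1),d[2].round(1),r.get_state()["contact_force"])
for n in("top","side"):
    s=snap(n);np.savez(n+"7.npz",**s);W=cloud(s).reshape(-1,3);d=(W-c)*1000;q=np.c_[d@SX,d@SY,W[:,2]*1000];x,y,z=q.T
    m=(z>66)&(z<98)&(x>-35)&(x<30)&(y>-110)&(y<80);print(n,"basket y",m.sum(),np.percentile(y[m],[2,98]).round(1) if m.any() else '')
    m=(z>39)&(z<52)&(abs(x)<45)&(y>-120)&(y<80);print(n,"dish",m.sum(),np.percentile(y[m],[1,99]).round(1))
E
```

```text
yaw -7.07 lean 26.2 roll -0.01
seatexp in station 3.4 -18.0 4.5 [-0.33909628  0.98422996 -0.30682508]
top basket y 63 [-56.5  28.9]
top dish 78 [-79.3  51.6]
side basket y 13 [-18.4   1.2]
side dish 248 [-81.7  43.8]
```

Aligned: in the top camera the basket centre is at -13.8 mm and the dish centre at -13.9 mm. Releasing and backing out to the front.

Call:
move_arm(motion=[[0,0,0,0,0,0,0.85],[0,0,0,0,0,0,0.7],[0,0,0,0,0,0,0.5],[0,0,0,0,0,0,0.3],[0,0,0,0,0,0,0.3]])

```text
clock: 17.9
tool_pos: [0.593, -0.1215, 0.1287]
eef_rot: [0.06, 0.972, -0.014, 0.227]
contact_force: [-0.1, -0.6, -0.2]
opening: 0.58
finger_force: 0.0
```

Call:
move_arm(motion=[[0,0,0,0,0,0,0.3],[0,0,0,0,0,0,0.3],[0,0,0,0,0,0,0.3]])

```text
clock: 18.27
tool_pos: [0.593, -0.1215, 0.1286]
eef_rot: [0.06, 0.972, -0.014, 0.227]
contact_force: [0.2, -1.0, -0.6]
opening: 0.699
finger_force: 0.0
```

Call:
move_arm(motion=[[10,0,-5,0,0,0,0.3],[30,0,-15,0,0,0,0.3],[55,0,-27,0,0,0,0.3],[80,0,-40,0,0,0,0.3],[100,0,-50,0,0,0,0.3]])

```text
clock: 18.9
tool_pos: [0.4801, -0.1078, 0.1294]
eef_rot: [0.059, 0.972, -0.014, 0.226]
contact_force: [-0.1, 0.2, -0.3]
opening: 0.697
finger_force: 0.0
```

Call:
move_arm(motion=[[0,0,0,0,0,0,0.3],[0,0,0,0,0,0,0.3],[0,0,0,0,0,0,0.3],[0,0,0,0,0,0,0.3],[0,0,0,0,0,0,0.3]])

```text
clock: 19.52
tool_pos: [0.4823, -0.1078, 0.1293]
eef_rot: [0.06, 0.972, -0.014, 0.227]
contact_force: [-0.3, -0.2, 0.1]
opening: 0.701
finger_force: 0.0
```

```bash
python3 - <<'E'
from meas import *
a=[]
for n,b in(("top",(240,150,400,290)),("side",(220,180,380,320))):
    s=snap(n);u0,v0,u1,v1=b;a.append(cv2.resize(s["frame"][v0:v1,u0:u1,::-1],(400,350)))
    W=cloud(s).reshape(-1,3);d=(W-c)*1000;q=np.c_[d@SX,d@SY,W[:,2]*1000];x,y,z=q.T
    m=(z>66)&(z<98)&(x>-35)&(x<30)&(y>-110)&(y<80);print(n,"basket y",m.sum(),np.percentile(y[m],[2,98]).round(1) if m.any() else '',np.percentile(x[m],[2,98]).round(1))
    m=(z>130)&(z<158)&(x>-70)&(x<-20)&(y>-70)&(y<40);print(n,"fin",m.sum(),np.percentile(q[m],[5,50,95],axis=0).round(1).tolist() if m.any() else '')
    m=(z>39)&(z<52)&(abs(x)<45)&(y>-120)&(y<80);print(n,"dish",m.sum(),np.percentile(y[m],[1,99]).round(1))
cv2.imwrite("pics/c8.png",np.hstack(a))
E
```

```text
top basket y 76 [-56.4  29.1] [-10.5   1.6]
top fin 48 [[-58.5, -18.2, 144.9], [-43.3, -14.0, 152.4], [-26.5, -9.4, 156.3]]
top dish 184 [-78.3  51.1]
side basket y 243 [-64.5  24.2] [-14.6  20. ]
side fin 81 [[-62.5, -23.6, 136.8], [-46.9, -18.0, 150.6], [-24.1, -14.6, 156.4]]
side dish 276 [-85.   43.6]
```

View pics/c8.png

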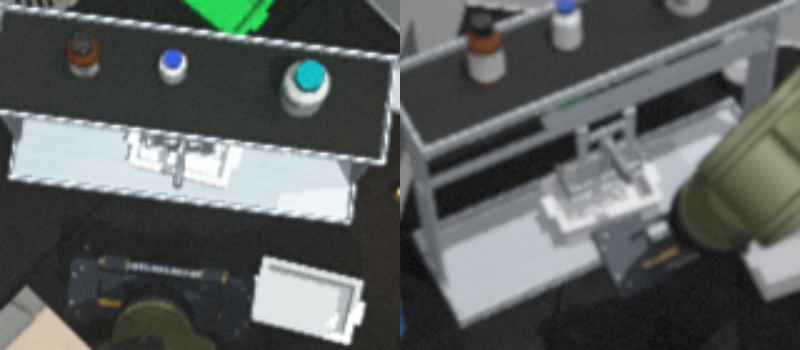

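It hangs plumb by both hooks (side crop, 585–630, 125), centred over the drip dish within about 1 mm in both views. The gripper is clear. Handing in.

```bash
python3 -c "
from plant import finish_job
print(finish_job())"
```

```text
the job is handed in; nothing more can be done
None
```

I handed the job in with the carrier hanging still by both hooks, centred over the drip dish to about 1 mm, and the gripper clear; the hand-in call gave no verdict.

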